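# Clear and snap shut the sinker mould

## Robot

A 6-joint arm with a two-finger parallel gripper is mounted at the origin on the work surface. World frame = base frame: x ahead of the robot, y to its left, z up, the work surface at z = 0. Lengths are in m, angles in degrees, forces in N, time in s.
With the tool pointing down it reaches from about 0.25 to 0.725 m from the base axis. Payload 9.7 kg.
Tool frame: the origin (TCP) lies at the very end of the fingers, on their centre line; the grasp point (between the pads) lies 19 mm behind it; z points along the fingers, y is the direction in which the jaws open and shut (so a half turn about z gives the same grasp; the last joint's range is limited). The gripper opens to 85 mm and grips with 20 to 120 N. Pads are 22 mm wide; open, the fingers measure 114 mm over their backs; the gripper's body (76 mm by 85 mm) begins 54 mm behind the grasp point. The pads swing forward as they close: fully open they stand 13 mm farther back than shut.
Start: joints at [76.49, 4.979, 10.078, 95.1, 0, 90], TCP at [0.128, 0.535, 0.231] pointing down, gripper open.
Joint ranges: [-179.16, 179.16], [-48.56, 103.87], [-65.8, 70.77], [-126.05, 130.52], [-82.76, 87.17], [-180, 180]. Speed limits (degrees/s): [127.2, 127.2, 147.25, 180, 180, 180].

## Interface

Orientations are given as [roll, pitch, yaw] about the fixed x, y, z axes, in that order (R = Rz(yaw) Ry(pitch) Rx(roll)).
In Python, from workcell import bot gives the robot as it stands.
- The arm moves only by the shell command python3 -m pendant 'ROWS' [FORCE]. ROWS is JSON, a list that holds one entry, the list of rows, each a list of 7 numbers: the shift along the tool's x, y, z in cm, then the turn, a rotation vector about the tool's x, y, z in rad, then the opening in per cent of the stroke, from 0 (shut) to 100 (fully open). In form: [[[dx, dy, dz, ax, ay, az, gripper], ...]]. A call has 1 to 5 rows; each row shifts and turns the pose as measured when the row begins, along the tool's axes as they then stand; what a row does not reach is not made up. A row lasts 1/12 s, in which the tool goes at most 41.7 mm and 7.16 degrees, less where a joint would pass 70% of its speed; a pose out of reach is approached as far as the arm can. A call with a gripper value outside its range is refused whole. The fingers move at their own pace and stop on an object; FORCE is the grip in N (left out, the last holds). Time passes only in rows, so rows that do not move let the fingers close. It gives the time, the measured TCP pose, the force and the opening at its end, in the units of the state.
- bot.get_obs(): the state, without advancing time (a new reading comes with each control period).
- bot.camera(name): name is "scene" or "top" or "wrist"; returns the picture (400x640x3 uint8, red, green, blue); there is no depth.
- bot.get_calibration(name): a dict with "intrinsics" (3x3 intrinsics, pixels), "pose" (4x4, takes a point from camera to world coordinates); the wrist camera has in their place "T_tool_cam" (4x4, takes a point from camera to tool coordinates, whose origin is the TCP and whose axes are the flange's). Camera axes: x right, y down, z forward; pixel columns grow to the right and rows downward; lengths in m; the calibration is good to about 2 mm. A picture is of the moment at which its call begins: read the wrist's pose just before it. get_calibration takes no time and is no camera call.
- bot.job_done(): hands the job in, once; it reports no verdict.
Trained networks look in the newest picture that a camera, given by its name, has taken for a name from the list of things; names that differ only in an ending like _2 or _b are one class to them, and where a whole thing is asked for, a point or a joint stands for the part that bears it (a point fixed in the world has none). Each returns a list of dicts, best first, with "confidence" (0 to 1); they miss things now and then, are a little off and sometimes report something else, mostly with a low value. They report only what shows in the picture. A call takes as long as a camera call.
- bot.masks_of(camera, thing): "pixels" (400x640 bool, what is visible of it) and "extent" ([left, top, right, bottom] in pixels, round what is visible of it).
- bot.mark_of(camera, thing): "uv" ([column, row] in pixels: a listed point, or the origin of a listed thing).
The state is a dict: "time": time; "q": joint angles; "qd": joint speeds; "joint_efforts": joint torques, N m; "ee_pos": TCP position; "tcp_rot": TCP orientation; "wrist_force": force on the tool from outside, world axes, zero at the start; "torque": the same for the moment, N m; "opening": finger opening in m.
Only numpy, scipy, OpenCV 4.12 (cv2) and the standard library are available. Lean on these libraries where they do the work, as an engineer would, in place of code of your own. Each camera call takes 0.05 s, during which the arm holds its last target. There are 200 camera calls.

## Task

The mould tongs were left lying across the open sinker mould: hang them by their ring on the free brass hook. Then press the mould's three hinged covers down until the catches snap and hold them shut. Leave the pan, the crucible and the loose sinkers where they are.

Things in the scene. Friction and masses are not known exactly. Their poses are not given: they have to be found in the camera images.
- mould: Yellow steel mould frame, fixed. Origin at bench level under the middle of the deck's front edge; x towards the hinges, y along the covers. Deck x 0 to 95, y +-110, top 30 mm high. In front an open gap, then a rest bar at x -115 to -101, 30 mm high; strips 6 mm high at y +-104 join them. Cover0, 1, 2 at y +66, 0, -66; hinge line x 85, z 34 mm. Tongs on the deck block a cover.
- cover0 (a joint): Cover at mould y +66 mm: 0 = shut, grows as its front edge (robot side) rises; starts about 0.58 to 0.82, stop 1.0. Steel plate 80 mm from hinge to front edge, 60 wide, 6 thick, hinge line at mid-thickness. A weak spring (2 N) opens it; a tongue under the front edge snaps into a catch in the deck at about 0.09 rad, needing about 10 N at the red pad. Not snapped in, it springs open.
- cover1 (a joint): The same for the middle cover, y = 0.
- cover2 (a joint): The same for the cover at y = -66 mm.
- cover0_pad (a point): Centre of the red press pad (20 x 34 mm) on the outer face of cover0, 66 mm from the hinge line, 14 mm from the free front edge; z is the face normal (up when shut), x points from the pad to the hinge.
- cover1_pad (a point): The same on cover1.
- cover2_pad (a point): The same on cover2.
- tongs: Dark iron tongs, one rigid piece, 0.25 kg, 205 mm long, 12 mm thick, lying level across rest bar and deck. Origin on the underside at the grip point (about the centre of mass), over the open gap; x along the tongs to the hanging ring, z up. Two parallel bars, together 26 mm wide, from x -40 to +52 mm; jaws to x -107 mm, up to 45 mm wide.
- tongs_eye (a point): Centre of the hanging ring, 75 mm from the tongs' origin along x. Ring: outer diameter 46 mm, hole 34 mm, 8 mm thick; hole axis = tongs' z (vertical while they lie flat).
- hook_free: Free brass hook, 8 mm round bar, on a 14 mm wooden post 276 mm tall, fixed. Origin at bench level under the hook's lowest point; x points from hook to post (post centre x 55 mm, base plate 70 mm square round x 50). Bar axis: level from the post at height 262 mm to x 22, down to x 8, a flat seat at 240 from x 8 to -8, then up to the tip at x -20, 276 mm. Open upwards on its -x side.
- hook_tip (a point): Top of the upturned tip of the free hook.
- hook_seat (a point): Where the ring's centre hangs when the tongs hang on the free hook: 17 mm below the top of the bar at its low point (227 mm above the bench).
- hook_used: An equal hook and post with another pair of tongs already hanging on it (the pair reaches down to about 50 mm above the bench and can swing). Same axes. Not to be used.
- pan: Copper pan, 104 mm rim diameter, 35 mm high, brass handle along its +x out to 121 mm, 45 mm high. Origin under its centre. Bystander.
- crucible: Fired clay crucible, 72 mm rim diameter, 75 mm high. Origin under its centre. Bystander.
- sinker_a: Barrel-shaped lead sinker standing upright, 30 mm diameter, 38 mm high. Origin under its centre. Bystander.
- sinker_b: Another such sinker. Bystander.

How it is judged (in metres and radians):
On the way, in this order (a step that is already met when the one before it is completed fails the run):
1. the tongs hang by their ring on the free hook, let go: ring centre within 25 mm of the hook's seat, tongs within 0.3 rad of upright with the ring on top (distance between tongs_eye and hook_seat below 0.025 m and angle between tongs's own x axis and vertical below 0.3 rad and contact force between the fingers and tongs below 0.1 N), for 0.2 s.
2. all three covers are down in their catches (each within 0.04 rad of shut) (value of joint each of cover0, cover1, cover2 below 0.04 rad), for 0.2 s.
At the end, for the whole second after the job is handed in: All three covers are held shut by their catches (each within 0.04 rad of flat), and the tongs hang still on the free hook: ring centre within 25 mm of the hook's seat, ring on top, within 0.3 rad of upright, slower than 0.1 m/s (all of step 2 and distance between tongs_eye and hook_seat below 0.025 m and angle between tongs's own x axis and vertical below 0.3 rad and linear speed of tongs below 0.1 m/s); the robot touches nothing.
It fails at once if the pan, the crucible or a loose sinker is moved more than 20 mm or knocked over (distance of any of pan, crucible, sinker_a, sinker_b from where it was at the start of the episode above 0.02 m or angle between any of pan, crucible, sinker_a, sinker_b's own z axis and vertical above 0.5 rad).
It also fails if it takes over 67 s, if anything falls off the work surface, if the arm or the gripper's body presses on something with over 40 N, if the wrist force passes 120 N, or if a joint passes its speed limit or range.

## Working session

There is one attempt and no reset: what is moved stays moved. The work goes in short steps, Python scripts to look and compute and a shell command to move; the robot and the scene stay as the last step left them, time stands still between calls to the robot, and variables do not carry over. Pictures are saved under pics/ and viewed, about 8 in all and at most 12, crops included, and the job is handed in when it is done.

```bash
mkdir -p pics; cat > h.py <<'E'
import numpy as np, cv2
from workcell import bot
from scipy.spatial.transform import Rotation as R
def tool():
    o=bot.get_obs(); T=np.eye(4); T[:3,:3]=R.from_euler('xyz',o['tcp_rot'],degrees=True).as_matrix(); T[:3,3]=o['ee_pos']; return T
def cam(name,T=None):
    c=bot.get_calibration(name); K=np.array(c['intrinsics'])
    P=np.array(c['pose']) if 'pose' in c else (tool() if T is None else T)@np.array(c['T_tool_cam'])
    return K,P
def ray(name,uv,T=None):
    K,P=cam(name,T); d=P[:3,:3]@np.linalg.solve(K,[uv[0],uv[1],1.]); return P[:3,3],d/np.linalg.norm(d)
def atz(name,uv,z,T=None):
    o,d=ray(name,uv,T); return o+d*(z-o[2])/d[2]
def proj(name,p,T=None):
    K,P=cam(name,T); q=P[:3,:3].T@(np.asarray(p)-P[:3,3]); q=K@q; return q[:2]/q[2]
def tri(l):
    A=np.zeros((3,3));b=np.zeros(3)
    for o,d in l:
        M=np.eye(3)-np.outer(d,d);A+=M;b+=M@o
    p=np.linalg.solve(A,b); return p,[np.linalg.norm((np.eye(3)-np.outer(d,d))@(p-o))*1e3 for o,d in l]
E
python3 - <<'E'
from h import *
np.set_printoptions(precision=4,suppress=True)
print(bot.get_obs())
ims=[bot.camera(n) for n in('scene','top','wrist')]
for n,im in zip(('scene','top','wrist'),ims): cv2.imwrite(f'pics/{n}0.png',im[:,:,::-1]); print(n,cam(n)[1][:3,3],cam(n)[1][:3,2])
cv2.imwrite('pics/st.png',cv2.resize(np.vstack([ims[0],ims[1]])[:,:,::-1],(480,600)))
Z=dict(mould=0,tongs=.03,tongs_eye=.034,hook_free=0,hook_tip=.276,hook_seat=.227,hook_used=0,cover0_pad=.08,cover1_pad=.08,cover2_pad=.08,pan=0,crucible=0,sinker_a=0)
for t,z in Z.items():
    l=[]
    for n in('scene','top'):
        m=bot.mark_of(n,t)
        for k in m[:2]: print(t,n,np.round(k['uv'],1),round(k['confidence'],2),atz(n,k['uv'],z))
        if m: l.append(ray(n,m[0]['uv']))
    if len(l)==2: print('   tri',*tri(l))
E
```

```text
{'time': 0.0, 'q': array([76.4894,  5.0091, 10.0347, 95.0981, -0.0005, 90.0033]), 'qd': array([ 0.0157,  0.0112, -0.0471, -0.0099,  0.0881,  0.0033]), 'joint_efforts': array([ -0.0004, -52.0391,  46.4799,   0.0166,  -0.0001,  -0.    ]), 'ee_pos': array([0.1284, 0.5346, 0.2306]), 'tcp_rot': array([-179.9275,    0.0005,  166.4861]), 'wrist_force': array([-0.6462,  0.3197,  0.3302]), 'torque': array([0.0047, 0.0167, 0.0244]), 'opening': 0.0859494332915797}
scene [ 0.9863 -0.3323  1.0258] [-0.4085  0.328  -0.8518]
top [0.4872 0.001  0.9348] [ 0.1559 -0.013  -0.9877]
wrist [0.0506 0.5531 0.3734] [ 0.3087 -0.0748 -0.9482]
mould scene [320.9 220.8] 0.96 [0.5451 0.0105 0.    ]
mould scene [401.7 268.9] 0.59 [0.765 0.078 0.   ]
mould top [312.4 238.6] 0.9 [0.5422 0.0067 0.    ]
mould top [212.8 284. ] 0.63 [0.441  0.2435 0.    ]
   tri [ 0.5435  0.0087 -0.0007] [np.float64(2.365127538776032), np.float64(2.365127538776096)]
tongs scene [294.3 200.9] 0.63 [ 0.4725 -0.0159  0.03  ]
tongs top [324.3 269.8] 0.57 [ 0.4683 -0.0193  0.03  ]
tongs top [195.8 221.4] 0.47 [0.5867 0.278  0.03  ]
   tri [
[... 1960 characters left out ...]
56 0.0868 0.    ]
pan top [281.6 150.6] 0.73 [0.7623 0.0788 0.    ]
   tri [0.7641 0.0821 0.0022] [np.float64(4.161848592863792), np.float64(4.161848592863692)]
crucible scene [352.3 309.9] 0.85 [ 0.7668 -0.0767  0.    ]
crucible top [340.5 149.8] 0.89 [ 0.7613 -0.068   0.    ]
   tri [ 0.7646 -0.0709 -0.0154] [np.float64(2.1929250876836783), np.float64(2.1929250876837467)]
sinker_a scene [369.8 148.6] 0.55 [0.4533 0.2561 0.    ]
sinker_a scene [429.8  97. ] 0.53 [0.422  0.5223 0.    ]
sinker_a top [414.3 273. ] 0.57 [ 0.4551 -0.2337  0.    ]
sinker_a top [211.8 282.1] 0.42 [0.4455 0.2459 0.    ]
   tri [ 0.5751 -0.0541  0.4531] [np.float64(121.93806305455139), np.float64(121.9380630545512)]
```

View pics/st.png

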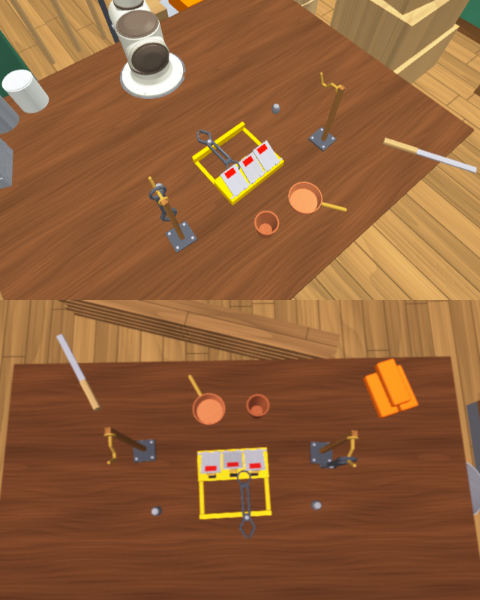

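```bash
python3 - <<'E'
import cv2
im=cv2.imread('pics/top0.png'); cv2.imwrite('pics/tz.png',cv2.resize(im[120:320,110:360],(750,600),interpolation=cv2.INTER_CUBIC))
E
```

```text
(no output)
```

View pics/tz.png

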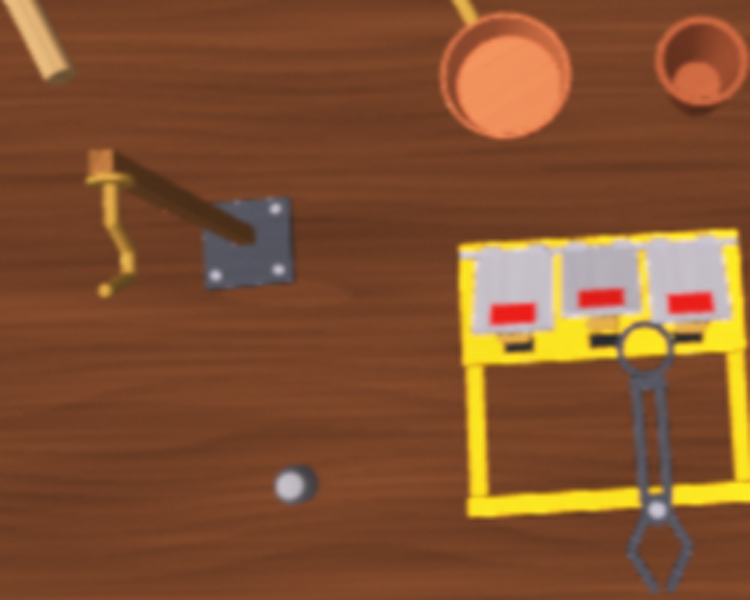

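The views show the tongs along +x with their ring under covers 1 and 2, at top px (325,236). The free hook is on the left: tip at top px (145,217), post top at (143,174), opening towards the robot. A sinker stands at top px (207,281).

```bash
python3 - <<'E'
from h import *
np.set_printoptions(precision=4,suppress=True)
z=lambda x,y:(110+x/3,120+y/3)
A=lambda n,p,h:print(n,atz('top',p,h))
A('tip',z(104,291),.278);A('posttop',z(100,160),.276);A('base',z(248,243),.004);A('bend',z(127,265),.24)
A('ring',z(645,349),.036);A('rivet',z(657,510),.04);A('jawend',z(663,590),.036)
A('deck front L',z(463,364),.03);A('frontR',z(745,347),.03);A('backL',z(460,247),.03);A('backR',z(738,231),.03)
A('restL',z(470,516),.03)
A('sinkA',z(290,486),.038)
for n in('pad0','pad1','pad2'):pass
A('pad0',z(513,314),.08);A('pad1',z(601,298),.09);A('pad2',z(690,303),.08)
E
```

```text
tip [0.5689 0.2888 0.278 ]
posttop [0.6454 0.2954 0.276 ]
base [0.6394 0.2948 0.004 ]
bend [0.5891 0.2924 0.24  ]
ring [ 0.5446 -0.0227  0.036 ]
rivet [ 0.4234 -0.0285  0.04  ]
jawend [ 0.3646 -0.0315  0.036 ]
deck front L [0.5367 0.1182 0.03  ]
frontR [ 0.5447 -0.1007  0.03  ]
backL [0.6283 0.1204 0.03  ]
backR [ 0.6362 -0.0987  0.03  ]
restL [0.4217 0.1131 0.03  ]
sinkA [0.4477 0.2475 0.038 ]
pad0 [0.5697 0.0749 0.08  ]
pad1 [0.579  0.0098 0.09  ]
pad2 [ 0.5749 -0.0557  0.08  ]
```

```bash
python3 -m pendant '[[[0,0,0,0,0,-0.12,100],[0,0,0,0,0,-0.12,100],[0,0,0,0,0,-0.12,100],[0,0,0,0,0,-0.12,100],[0,0,0,0,0,-0.12,100]]]'
```

```text
time: 1.87
ee_pos: [0.1285, 0.5348, 0.2313]
tcp_rot: [-180.0, -0.0, -158.0]
wrist_force: [-0.6, 0.1, 0.0]
opening: 0.0853
```

```bash
python3 -m pendant '[[[0,0,0,0,0,0.11,100],[0,0,0,0,0,0.11,100],[0,0,0,0,0,0.11,100],[-2,-3.6,0,0,0,0,100],[-2,-3.6,0,0,0,0,100]]]'; for i in 1; do python3 -m pendant '[[[-2,-3.6,0,0,0,0,100],[-2,-3.6,0,0,0,0,100],[-2,-3.6,0,0,0,0,100],[-2,-3.6,0,0,0,0,100],[-2,-3.6,0,0,0,0,100]]]'; done
```

```text
time: 2.28
ee_pos: [0.171, 0.468, 0.2285]
tcp_rot: [-179.9, -0.1, -176.4]
wrist_force: [0.3, -1.1, 0.9]
opening: 0.0854
time: 2.7
ee_pos: [0.2821, 0.2904, 0.2277]
tcp_rot: [-179.9, -0.1, -176.2]
wrist_force: [0.9, 0.6, 1.0]
opening: 0.0853
```

```bash
python3 -m pendant '[[[-2,-3.6,0,0,0,0,100],[-2,-3.6,0,0,0,0,100],[-2,-3.6,0,0,0,0,100],[-2,-3.6,0,0,0,0,100],[-2,-3.6,0,0,0,0,100]]]'; python3 -c "
from workcell import bot;print(bot.get_obs()['q'])"
```

```text
time: 3.12
ee_pos: [0.3932, 0.1138, 0.2295]
tcp_rot: [-180.0, 0.2, -176.1]
wrist_force: [1.0, 0.8, 0.2]
opening: 0.0854
[ 1.61735529e+01 -1.43377488e+01 -8.15814599e+00  9.59814004e+01
 -4.62136296e-02  1.22259263e+01]
```

```bash
python3 -m pendant '[[[-1.7,-3.6,0,0,0,0,100],[-1.7,-3.6,0,0,0,0,100],[-1.7,-3.6,0,0,0,0,100],[-1.6,-3.5,0,0,0,0.02,100],[0,0,0,0,0,0,100]]]'; python3 - <<'E'
from h import *
np.set_printoptions(precision=4,suppress=True)
T=tool();im=bot.camera('wrist');cv2.imwrite('pics/w1.png',im[:,:,::-1])
for t,z in dict(tongs=.03,tongs_eye=.034).items():
    for k in bot.mark_of('wrist',t)[:2]: print(t,k['uv'],round(k['confidence'],2),atz('wrist',k['uv'],z,T))
ms=bot.masks_of('wrist','tongs')
for k in ms[:1]:
    v,u=np.nonzero(k['pixels']);print(k['confidence'],k['extent'],len(u))
    P=np.array([atz('wrist',(a,b),.038,T) for a,b in zip(u[::9],v[::9])])
    x0,x1=P[:,0].min(),P[:,0].max(); print('xrange',x0,x1)
    for xx in np.arange(x0,x1,.015):
        s=P[abs(P[:,0]-xx)<.004]
        if len(s): print(round(xx,3),s[:,1].min(),s[:,1].max(),(s[:,1].min()+s[:,1].max())/2)
for i in range(3):
    m=bot.mark_of('wrist',f'cover{i}_pad')[:1]
    for k in m: print('pad',i,k['uv'],k['confidence'],atz('wrist',k['uv'],.08,T))
print(tool()[:3],bot.get_obs()['tcp_rot'])
E
```

```text
time: 3.53
ee_pos: [0.474, -0.0372, 0.23]
tcp_rot: [-179.9, 0.4, -177.6]
wrist_force: [0.7, -0.0, 0.1]
opening: 0.0851
tongs [333.0, 167.7] 0.98 [ 0.4704 -0.0248  0.03  ]
tongs [411.1, 259.6] 0.24 [0.5978 0.0928 0.03  ]
tongs_eye [334.3, 223.2] 0.61 [ 0.5447 -0.0191  0.034 ]
tongs_eye [303.1, 262.2] 0.61 [ 0.6062 -0.0593  0.034 ]
0.65 [313.7, 77.7, 354.3, 239.8] 2514
xrange 0.3664579464180193 0.5692029418346364
0.366 -0.03867851750219737 -0.02081975156925139 -0.029749134535724378
0.381 -0.0479925112896383 -0.012935741975604646 -0.030464126632621474
0.396 -0.052088635660874044 -0.006180109750365634 -0.02913437270561984
0.411 -0.04474944006351456 -0.011180683532566186 -0.027965061798040376
0.426 -0.03952040338968444 -0.017948319077883315 -0.028734361233783878
0.441 -0.03994286186390483 -0.014792605692279876 -0.027367733778092353
0.456 -0.040431558736663 -0.013484859028210738 -0.02695820888243687
0.471 -0.03745715593085231 -0.012556666890439435 -0.02500691141064587
0.486 -0.036783096825954 -0.012767565669918268 -0.024775331247936135
0.501 -0.03620623024482271 -0.014255099945294974 -0.025230665095058842
0.516 -0.03665769479883073 -0.010812517337751262 -0.023735106068290997
0.531 -0.04115188353854327 -0.003273328155249458 -0.022212605846896365
0.546 -0.044512557633334976 -0.0009179471379559198 -0.022715252385645448
0.561 -0.03488696598138574 -0.005395635226668534 -0.020141300604027138
pad 0 [413.1, 258.7] 0.87 [0.5665 0.0754 0.08  ]
pad 1 [358.4, 268.1] 0.83 [0.5825 0.0107 0.08  ]
pad 2 [304.1, 260.3] 0.72 [ 0.5745 -0.0557  0.08  ]
[[-0.9987 -0.05    0.0078  0.4717]
 [-0.05    0.9987  0.0008 -0.0311]
 [-0.0078  0.0004 -1.      0.2311]] [ 179.9763    0.4461 -177.1324]
```

View pics/w1.png

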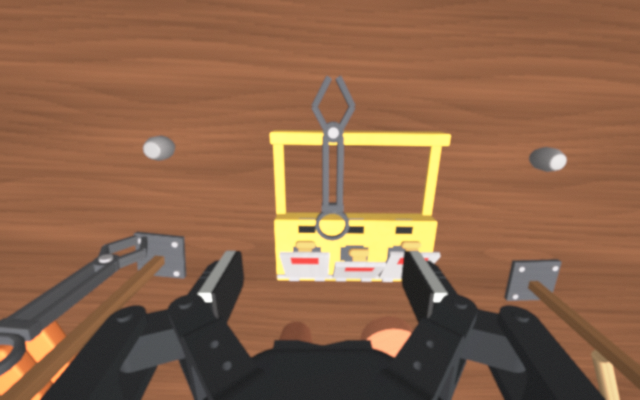

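The wrist view shows the tongs clear over the gap, with grip point at about px (333,168) and ring at (333,223). Descending to grip.

```bash
python3 -m pendant '[[[0,0.5,3.8,0,0,0,100],[0,0,3.8,0,0,0,100],[0,0,3.8,0,0,0,100],[0,0,3.8,0,0,0,100],[0,0,0,0,0,0,100]]]' 70
```

```text
time: 4.3
ee_pos: [0.4737, -0.0202, 0.0779]
tcp_rot: [-180.0, 1.0, -176.6]
wrist_force: [-0.0, 0.9, -1.0]
opening: 0.0853
```

```bash
python3 -m pendant '[[[0.1,-0.5,3.0,0,0.012,0.01,100],[0,0,2.6,0,0,0,100],[0,0,0.3,0,0,0,100],[0,0,0,0,0,0,60],[0,0,0,0,0,0,40]]]' 70
```

```text
time: 4.72
ee_pos: [0.4753, -0.0216, 0.0253]
tcp_rot: [-180.0, 0.6, -176.7]
wrist_force: [0.1, -0.1, 0.5]
opening: 0.0636
```

```bash
python3 -m pendant '[[[0.3,-0.4,0.8,0,0.01,0.01,50],[0,0,0,0,0,0,30],[0,0,0,0,0,0,0],[0,0,0,0,0,0,0],[0,0,0,0,0,0,0]]]' 70;  python3 -m pendant '[[[0,0,0,0,0,0,0],[0,0,0,0,0,0,0],[0,0,0,0,0,0,0]]]'
```

```text
time: 5.13
ee_pos: [0.4765, -0.026, 0.0243]
tcp_rot: [-179.9, 0.6, -177.3]
wrist_force: [0.1, -0.6, -2.2]
opening: 0.0243
time: 5.38
ee_pos: [0.4764, -0.0261, 0.0244]
tcp_rot: [-179.9, 0.6, -177.3]
wrist_force: [0.3, 0.3, -2.6]
opening: 0.0245
```

```bash
python3 -m pendant '[[[0.3,0,-1,0,0,0,0],[1.2,0,-1.2,0,0,0,0],[1.5,0,-1.5,0,0,0,0],[2,0,-2,0,0,0,0],[2,0,-3,0,0,0,0]]]' 80; python3 - <<'E'
from h import *
o=bot.get_obs();print(o['ee_pos'],o['q'])
cv2.imwrite('pics/w2.png',bot.camera('wrist')[:,:,::-1])
E
```

```text
time: 5.8
ee_pos: [0.4011, -0.029, 0.1092]
tcp_rot: [-180.0, -0.1, -177.3]
wrist_force: [0.1, -0.1, -1.3]
opening: 0.0241
[ 0.40108227 -0.02895972  0.10921642] [-4.11021675e+00 -1.61272565e+01 -2.28687967e+01  8.33428681e+01
 -2.76513616e-02 -6.81249328e+00]
```

View pics/w2.png

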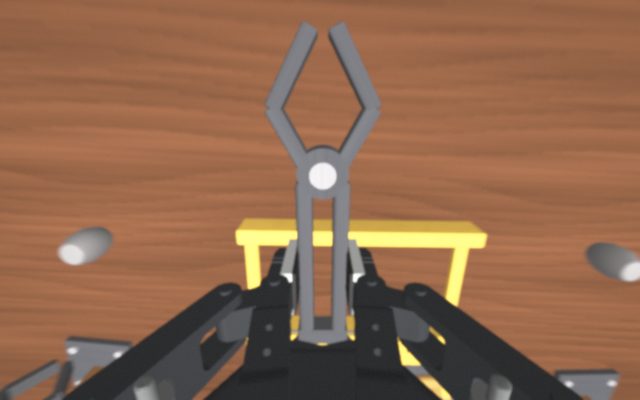

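```bash
python3 -m pendant '[[[0,2,-3.2,0,0,0,0],[-0.15,3.5,-2.4,0,0,0,0],[-0.15,3.5,-2.4,0,0,0,0],[-0.15,3.5,-2.4,0,0,0,0],[-0.15,3.5,-2.4,0,0,0,0]]]'; python3 -m pendant '[[[-0.15,3.5,-1.8,0,0,0,0],[-0.15,3.5,-1,0,0,0,0],[-0.15,3.5,0,0,0,0,0],[-0.15,3.5,0,0,-0.1,0,0],[0,0,0,0,-0.12,0,0]]]'
```

```text
time: 6.27
ee_pos: [0.3939, 0.1247, 0.2463]
tcp_rot: [-179.9, 0.4, -177.9]
wrist_force: [2.2, -0.5, -1.7]
opening: 0.024
time: 6.68
ee_pos: [0.395, 0.2767, 0.2826]
tcp_rot: [179.9, 13.4, -178.0]
wrist_force: [-0.8, 0.4, -1.4]
opening: 0.0239
```

```bash
python3 -m pendant '[[[0,0,0,0,-0.12,0,0],[0,0,0,0,-0.12,0,0],[0,0,0,0,-0.12,0,0],[0,0,0,0,-0.12,0,0],[0,0,0,0,-0.12,0,0]]]'; python3 -m pendant '[[[0,0,0,0,-0.12,0,0],[0,0,0,0,-0.12,0,0],[0,0,0,0,-0.05,0,0]]]'; python3 - <<'E'
from h import *
o=bot.get_obs();print(o['ee_pos'],o['q']);print(tool())
E
```

```text
time: 7.1
ee_pos: [0.3937, 0.279, 0.2885]
tcp_rot: [179.0, 49.3, -178.6]
wrist_force: [0.5, 0.3, -1.9]
opening: 0.0238
time: 7.35
ee_pos: [0.3922, 0.2842, 0.2846]
tcp_rot: [-180.0, 66.2, -178.2]
wrist_force: [-0.1, 1.1, -4.2]
opening: 0.0244
[0.39215339 0.28415463 0.28461941] [ 64.52384682 -48.49173071 -45.69990205  46.71334613 -54.42191241
  38.06132406]
[[-4.03386289e-01 -3.11979771e-02  9.14497779e-01  3.92153388e-01]
 [-1.27240445e-02  9.99513214e-01  2.84856736e-02  2.84154626e-01]
 [-9.14941310e-01 -1.45380288e-04 -4.03586890e-01  2.84619413e-01]
 [ 0.00000000e+00  0.00000000e+00  0.00000000e+00  1.00000000e+00]]
```

```bash
python3 -m pendant '[[[0,0,2,0,0,0,0],[0,0,2.5,0,0,0,0],[0,0,0,0,0,0,0]]]'; python3 - <<'E'
from h import *
np.set_printoptions(precision=4,suppress=True)
T=tool();print(T[:3])
e=T@np.array([-.0705,0,-.0116,1]);print('eye pred',e[:3])
ims={n:bot.camera(n) for n in('scene','top','wrist')}
for t in('hook_tip','hook_seat','tongs_eye'):
    l=[]
    for n in ims:
        for k in bot.mark_of(n,t)[:2]: print(t,n,np.round(k['uv'],1),round(k['confidence'],2))
for n in ims: print(n,'pred eye px',proj(n,e[:3],T),'tip',proj(n,[.569,.290,.278],T),'seat',proj(n,[.59,.291,.227],T))
a=ims['scene'][60:220,330:530]; b=ims['top'][130:290,100:300]; c=ims['wrist'][80:400,100:540]
z=lambda q:cv2.resize(q,(400,300),interpolation=cv2.INTER_CUBIC)
cv2.imwrite('pics/h1.png',np.vstack([np.hstack([z(a),z(b)]),np.hstack([z(ims['wrist']),z(ims['wrist'][:200])])])[:,:,::-1])
E
```

```text
time: 7.6
ee_pos: [0.431, 0.2879, 0.2608]
tcp_rot: [-179.0, 66.1, -176.7]
wrist_force: [-0.5, -0.4, -3.1]
opening: 0.0242
[[-0.4039 -0.0413  0.9139  0.431 ]
 [-0.0235  0.9991  0.0348  0.2879]
 [-0.9145 -0.0074 -0.4045  0.2608]]
eye pred [0.4488 0.2891 0.33  ]
hook_tip scene [427.7  94.7] 0.97
hook_tip scene [399.3 269.2] 0.24
hook_tip top [144.7 216.9] 0.92
hook_tip wrist [315.1 251. ] 0.73
hook_seat scene [429.5 116.4] 0.61
hook_seat top [154.4 208.8] 0.81
hook_seat wrist [318.9 208. ] 0.65
hook_seat wrist [320.  247.2] 0.55
tongs_eye scene [392.4  49. ] 0.91
tongs_eye scene [307.9 230.8] 0.55
tongs_eye top [129.5 294.1] 0.85
scene pred eye px [392.1125  47.1209] tip [427.5889  95.5644] seat [430.3791 116.8374]
top pred eye px [125.8482 291.8452] tip [143.9311 216.9693] seat [156.0527 208.7725]
wrist pred eye px [323.2769 363.1927] tip [319.2525 255.201 ] seat [319.9147 208.4085]
```

View pics/h1.png

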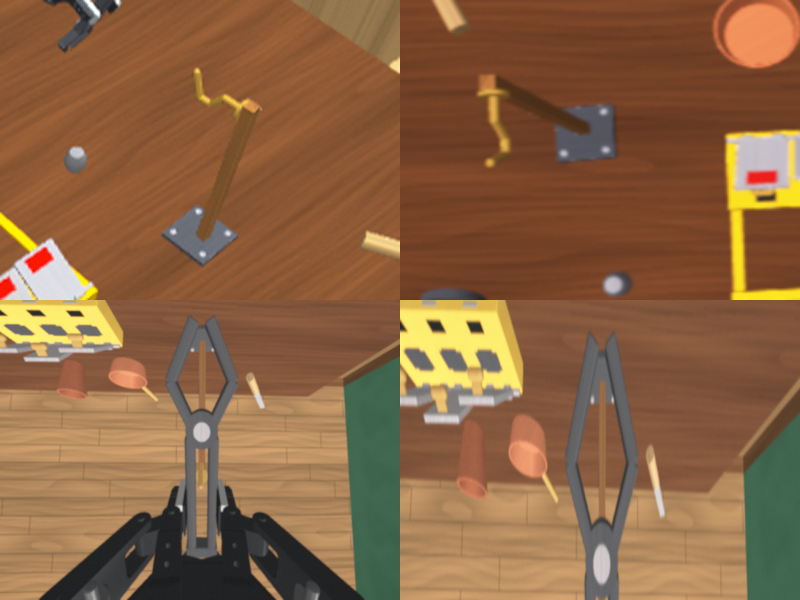

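Hook, ring prediction and detections agree within about 3 mm. Reducing the tilt to about 56° and moving the ring above the tip.

```bash
python3 -m pendant '[[[0,0,0,0,0.085,0,0],[0,0,0,0,0.085,0,0],[-1.4,0,2.9,0,0,0,0],[-1.4,0,2.9,0,0,0,0],[0,0,0,0,0,0,0]]]'; cat > pl.py <<'E'
from h import *
import sys
np.set_printoptions(precision=4,suppress=True)
T=tool();o=np.array([.5895,.291,0]);h=R.from_euler('z',4,degrees=True).as_matrix()
e=(T@np.array([-.0705,0,-.0116,1]))[:3]
print('q',bot.get_obs()['q'],'rot',bot.get_obs()['tcp_rot'],'eye hookframe mm',(h.T@(e-o))*1e3)
for a in sys.argv[1:]:
    g=o+h@(np.array([float(v) for v in a.split(',')])/1e3)
    print(a,'tool cm',T[:3,:3].T@(g-e)*100)
E
python3 pl.py=- -32,0,312 2>/dev/null || python3 pl.py -32,0,312 -20,0,276 -10,0,246
```

```text
time: 8.62
ee_pos: [0.4929, 0.2903, 0.2503]
tcp_rot: [-178.9, 55.7, -176.5]
wrist_force: [-0.4, 0.1, -3.0]
opening: 0.0242
q [ 47.5075 -35.1813 -38.2675  41.0546 -35.9629  28.9348] rot [-178.9094   55.6819 -176.4867] eye hookframe mm [-66.2096   6.0135 315.0997]
-32,0,312 tool cm [-1.6755 -0.515   3.0147]
-20,0,276 tool cm [ 0.6213 -0.4473  6.0346]
-10,0,246 tool cm [ 2.5353 -0.3909  8.5513]
```

```bash
python3 -m pendant '[[[-1.7,-0.5,3.0,0,0,0,0],[0,0,0,0,0,0,0],[0,0,0,0,0,0,0]]]'; python3 pl.py -20,0,276 -10,0,246; python3 - <<'E'
from h import *
z=lambda q:cv2.resize(q,(400,400),interpolation=cv2.INTER_CUBIC)
a=bot.camera('scene');b=bot.camera('top')
for n in('scene','top'): print([ (t,[np.round(k['uv'],1) for k in bot.mark_of(n,t)[:1]]) for t in('tongs_eye','hook_tip')])
cv2.imwrite('pics/h2.png',np.hstack([z(a[40:140,370:470]),z(b[150:290,80:220])])[:,:,::-1])
E
```

```text
time: 8.87
ee_pos: [0.5301, 0.2859, 0.2465]
tcp_rot: [-178.8, 55.6, -176.5]
wrist_force: [-0.3, 0.2, -2.3]
opening: 0.024
q [ 43.2535 -31.8205 -37.1554  36.9777 -32.9557  25.513 ] rot [-178.7845   55.5989 -176.5146] eye hookframe mm [-29.3603  -1.015  311.2661]
-20,0,276 tool cm [2.3815 0.1685 2.7611]
-10,0,246 tool cm [4.2919 0.231  5.2803]
[('tongs_eye', [array([428.8,  86.5])]), ('hook_tip', [array([428. ,  98.4])])]
[('tongs_eye', [array([136.6, 221.2])]), ('hook_tip', [array([146.6, 217.4])])]
```

View pics/h2.png

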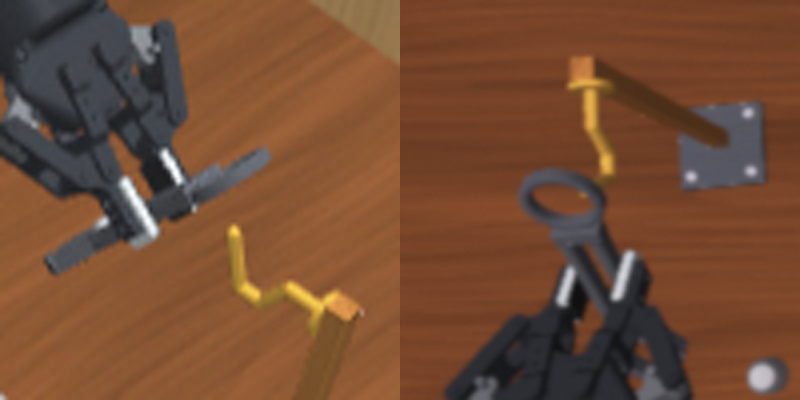

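```bash
python3 - <<'E'
from h import *
np.set_printoptions(precision=4,suppress=True)
o=np.array([.5895,.291,0]);h=R.from_euler('z',4,degrees=True).as_matrix()
T=tool();e=(T@np.array([-.0705,0,-.0116,1]))[:3]
for n in('scene','top'): print(n,'pred eye',proj(n,e),'pred tip',proj(n,[.5695,.2895,.278]))
for s,t in(((428.8,86.5),(136.7,219.5)),((428,97.3),(145.5,217.2))):
    p,r=tri([ray('scene',s),ray('top',t)]);print(p,r,'hook mm',h.T@(p-o)*1e3)
E
```

```text
scene pred eye [426.9674  81.5019] pred tip [427.5916  95.8044]
top pred eye [134.7841 220.7096] pred tip [144.2411 216.6698]
[0.563  0.2936 0.2977] [np.float64(0.6907889970263895), np.float64(0.6907889970264072)] hook mm [-26.2806   4.487  297.7088]
[0.5697 0.2908 0.2723] [np.float64(0.9428970490303152), np.float64(0.9428970490302587)] hook mm [-19.7309   1.1293 272.2509]
```

```bash
python3 -m pendant '[[[1.2,0,1.35,0,0,0,0],[1.2,0,1.35,0,0,0,0],[0,0,0,0,0,0,0]]]'; python3 pl.py -20,0,276 -10,0,246
```

```text
time: 9.42
ee_pos: [0.5368, 0.289, 0.2147]
tcp_rot: [-179.2, 55.9, -176.5]
wrist_force: [-0.9, 0.5, -2.3]
opening: 0.0244
q [ 42.7785 -30.8458 -40.3944  32.0179 -32.3452  24.8574] rot [-179.2247   55.9031 -176.5305] eye hookframe mm [-22.7532   1.5609 279.6026]
-20,0,276 tool cm [ 0.1432 -0.1477  0.4332]
-10,0,246 tool cm [ 2.0669 -0.1045  2.9427]
```

```bash
python3 -m pendant '[[[0.8,-0.2,1.2,0,0,0,0],[0,0,0,0,0,0,0]]]'; python3 pl.py -10,0,246; python3 - <<'E'
from h import *
z=lambda q:cv2.resize(q,(400,400),interpolation=cv2.INTER_CUBIC)
a=bot.camera('scene');b=bot.camera('top')
cv2.imwrite('pics/h3.png',np.hstack([z(a[60:140,390:470]),z(b[170:250,100:180])])[:,:,::-1])
E
```

```text
time: 9.58
ee_pos: [0.5416, 0.2878, 0.202]
tcp_rot: [-179.3, 55.9, -176.5]
wrist_force: [-0.9, -1.1, -4.1]
opening: 0.0241
q [ 42.1743 -30.2642 -41.5405  29.9721 -31.8327  24.3165] rot [-179.2528   55.9301 -176.4705] eye hookframe mm [-18.0863   0.0987 266.9134]
-10,0,246 tool cm [1.2793 0.0208 1.8413]
```

View pics/h3.png

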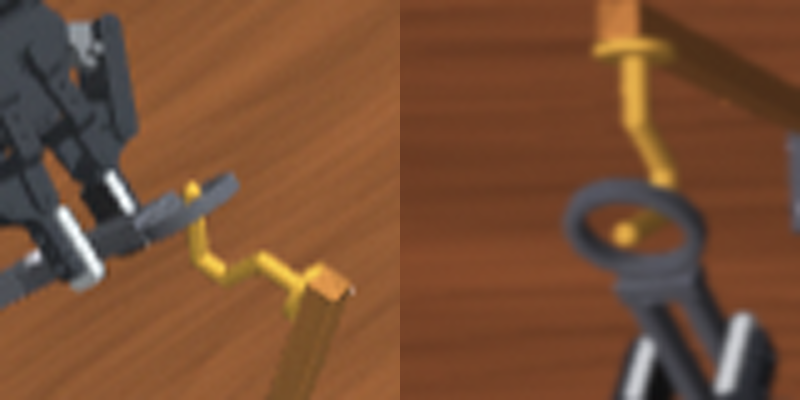

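The tip is visibly through the ring (top crop, tip at (623,232), ring centre about (636,228)). Continuing down the bar.

```bash
python3 -m pendant '[[[0.65,0,0.95,0,0,0,0],[0.65,0,0.95,0,0,0,0],[0,0,0,0,0,0,0]]]'; python3 pl.py -8,0,238 -2,0,230
```

```text
time: 9.93
ee_pos: [0.5513, 0.2908, 0.1913]
tcp_rot: [179.9, 56.5, -177.1]
wrist_force: [-0.3, -0.5, -3.2]
opening: 0.0246
q [ 41.5794 -28.9541 -42.4396  26.7607 -31.3716  23.8296] rot [ 179.926    56.5215 -177.1279] eye hookframe mm [ -8.8767   1.8761 256.4735]
-8,0,238 tool cm [ 1.4905 -0.1873  1.095 ]
-2,0,230 tool cm [ 1.8268 -0.1767  2.0367]
```

```bash
python3 -m pendant '[[[0.8,-0.1,0.6,0,0,0,0],[0.9,-0.1,0.8,0,0,0,0],[0,0,0,0,0,0,0]]]'; python3 pl.py -8,0,238 -2,0,230
```

```text
time: 10.18
ee_pos: [0.5541, 0.2901, 0.1733]
tcp_rot: [179.6, 56.8, -177.4]
wrist_force: [-0.4, -0.0, -2.8]
opening: 0.0238
q [ 41.2483 -28.3097 -44.2845  23.8157 -31.1076  23.5604] rot [ 179.5758   56.7724 -177.4015] eye hookframe mm [ -6.4599   0.7422 238.5937]
-8,0,238 tool cm [ 0.133  -0.0773 -0.0953]
-2,0,230 tool cm [ 0.4736 -0.0696  0.8449]
```

```bash
python3 -m pendant '[[[0,0,0.9,0,-0.12,0,0],[0,0,0.9,0,-0.12,0,0],[0.1,0,0.9,0,-0.12,0,0],[0,0,0,0,0,0,0]]]'; python3 pl.py -2,0,228 0,0,226
```

```text
time: 10.52
ee_pos: [0.5742, 0.2933, 0.1665]
tcp_rot: [179.1, 72.9, -177.8]
wrist_force: [-0.6, -0.7, -5.2]
opening: 0.0238
q [ 42.6364 -26.7162 -57.1163  -8.6413 -37.4282  13.9245] rot [ 179.0622   72.8774 -177.8351] eye hookframe mm [ -5.402    2.824  237.2575]
-2,0,228 tool cm [ 0.7819 -0.2812  0.6016]
0,0,226 tool cm [ 0.9142 -0.2789  0.8516]
```

```bash
python3 -m pendant '[[[0.6,-0.2,0.7,0,-0.06,0,0],[0.4,0,0.4,0,-0.03,0,0],[0,0,0,0,0,0,0]]]'; python3 pl.py -2,0,228 0,0,226
```

```text
time: 10.77
ee_pos: [0.5832, 0.293, 0.1574]
tcp_rot: [178.5, 77.9, -178.4]
wrist_force: [0.8, 1.1, -1.1]
opening: 0.0241
q [ 42.3578 -21.5985 -60.1509 -23.0908 -38.2476  10.0353] rot [ 178.5123   77.9106 -178.4422] eye hookframe mm [ -2.718    1.9888 228.7293]
-2,0,228 tool cm [ 0.0545 -0.198   0.0886]
0,0,226 tool cm [ 0.2082 -0.1956  0.326 ]
```

```bash
python3 -m pendant '[[[0.4,0,0.1,0,0,0,0],[0,0,0,0,0,0,0]]]'; python3 pl.py 0,0,226;  python3 - <<'E'
from h import *
z=lambda q:cv2.resize(q,(400,400),interpolation=cv2.INTER_CUBIC)
a=bot.camera('scene');b=bot.camera('top')
cv2.imwrite('pics/h4.png',np.hstack([z(a[70:170,380:480]),z(b[160:260,100:200])])[:,:,::-1])
E
```

```text
time: 10.93
ee_pos: [0.5851, 0.2944, 0.158]
tcp_rot: [177.3, 77.9, -179.7]
wrist_force: [-1.4, -0.3, -1.5]
opening: 0.024
q [ 42.3411 -21.1867 -59.8065 -23.1673 -38.2618  10.2895] rot [ 177.3116   77.9107 -179.7   ] eye hookframe mm [ -0.7165   2.9638 229.3931]
0,0,226 tool cm [ 0.3128 -0.2983  0.1458]
```

View pics/h4.png

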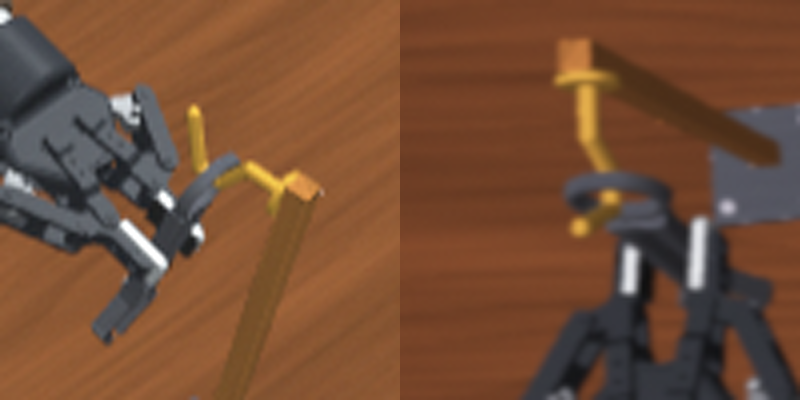

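Ring hangs round the bar in both crops. Releasing and backing away.

```bash
python3 -m pendant '[[[0.2,0,0,0,0,0,10],[0,0,0,0,0,0,40],[0,0,0,0,0,0,60],[0,0,0,0,0,0,100],[0,0,0,0,0,0,100]]]'; python3 -m pendant '[[[0,0,-0.5,0,0,0,100],[0,0,-1.5,0,0,0,100],[0,0,-2.5,0,0,0,100],[0,0,-3,0,0,0,100],[0,0,-3,0,0,0,100]]]'; python3 - <<'E'
from h import *
np.set_printoptions(precision=4,suppress=True)
a=bot.camera('scene');b=bot.camera('top');l=[]
for n in('scene','top'):
    k=bot.mark_of(n,'tongs_eye')[:2];print(n,[(x['uv'],x['confidence']) for x in k],proj(n,[.5895,.291,.227]))
z=lambda q:cv2.resize(q,(400,400),interpolation=cv2.INTER_CUBIC)
cv2.imwrite('pics/h5.png',np.hstack([z(a[60:220,340:500]),z(b[160:260,100:200])])[:,:,::-1])
print(bot.get_obs()['q'])
E
```

```text
time: 11.45
ee_pos: [0.585, 0.2956, 0.159]
tcp_rot: [176.9, 77.9, 180.0]
wrist_force: [0.1, 0.1, 0.5]
opening: 0.069
time: 11.87
ee_pos: [0.4835, 0.2913, 0.1816]
tcp_rot: [178.3, 77.4, -179.1]
wrist_force: [0.2, 2.2, 1.8]
opening: 0.0858
scene [([434.0, 117.3], 0.9), ([401.6, 265.8], 0.52)] [430.2184 116.7051]
top [([153.6, 209.0], 0.64)] [156.0413 209.0425]
[ 53.5786 -40.9029 -65.759   -5.5644 -49.1162  15.3799]
```

View pics/h5.png

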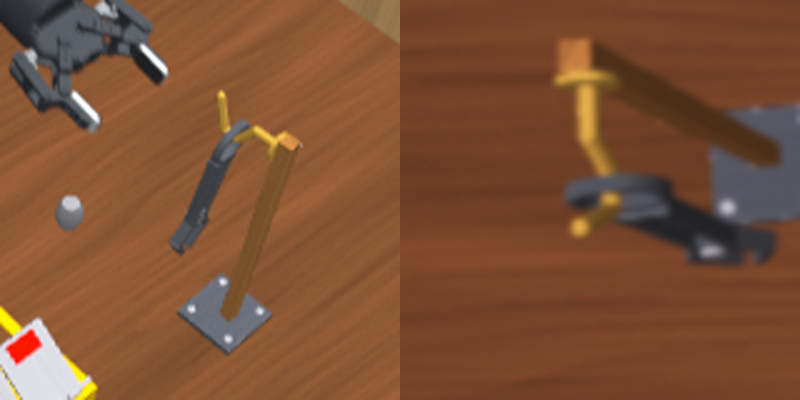

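Tongs hang freely on the hook, clear of the gripper. Turning the tool back down and closing the fingers.

```bash
python3 -m pendant '[[[0,0,0,0,0.12,0,100],[0,0,0,0,0.12,0,100],[0,0,0,0,0.12,0,100],[0,0,0,0,0.12,0,100],[0,0,0,0,0.12,0,100]]]'; python3 -m pendant '[[[0,0,0,0,0.12,0,100],[0,0,0,0,0.12,0,50],[0,0,0,0,0.12,0,0],[0,0,0,0,0.12,0,0],[0,0,0,0,0.12,0,0]]]';python3 -m pendant '[[[0,0,0,0,0.09,0,0],[0,0,0,0,0.05,0,0],[0,0,0,0,0,0,0]]]'
cat > mp.py <<'E'
from h import *
import sys
np.set_printoptions(precision=3,suppress=True)
o=np.array([.542,.0088,0]);h=R.from_euler('z',2.1,degrees=True).as_matrix()
T=tool();s=bot.get_obs()
print('t',round(s['time'],2),'rot',s['tcp_rot'],'TCP mould mm',h.T@(T[:3,3]-o)*1e3,'F',s['wrist_force'])
for a in sys.argv[1:]:
    g=o+h@(np.array([float(v) for v in a.split(',')])/1e3); print(a,'tool cm',T[:3,:3].T@(g-T[:3,3])*100)
E
python3 mp.py 50,66,140
```

```text
time: 12.48
ee_pos: [0.4827, 0.2905, 0.1663]
tcp_rot: [-179.9, 45.8, -177.2]
wrist_force: [1.4, 2.1, -0.6]
opening: 0.0858
time: 12.9
ee_pos: [0.4858, 0.2888, 0.1608]
tcp_rot: [179.8, 10.0, -177.8]
wrist_force: [0.5, 1.4, 0.6]
opening: 0.0387
time: 13.15
ee_pos: [0.4917, 0.2871, 0.153]
tcp_rot: [179.8, 0.7, -178.3]
wrist_force: [1.4, 0.5, 0.4]
opening: 0.0003
t 13.15 rot [ 179.836    0.716 -178.253] TCP mould mm [-40.079 279.986 152.97 ] F [1.369 0.478 0.391]
50,66,140 tool cm [ -9.123 -21.347   1.35 ]
```

```bash
python3 -m pendant '[[[-1.5,-3.5,0.2,0,0,0,0],[-1.5,-3.5,0.2,0,0,0,0],[-1.5,-3.5,0.2,0,0,0,0],[-1.5,-3.5,0.2,0,0,0,0],[-1.5,-3.5,0.2,0,0,0,0]]]'; python3 -m pendant '[[[-1.5,-3.5,0.2,0,0,0,0],[0,0,0,0,0,0,0],[0,0,0,0,0,0,0]]]'; python3 mp.py 50,66,95; python3 - <<'E'
from h import *
bot.camera('scene');bot.camera('top')
for i in range(3):
  l=[]
  for n in('scene','top'):
    k=bot.mark_of(n,f'cover{i}_pad')
    if k: print(i,n,np.round(k[0]['uv'],1),round(k[0]['confidence'],2)); l.append(ray(n,k[0]['uv']))
  if len(l)==2:
    p,r=tri(l);print(R.from_euler('z',2.1,degrees=True).as_matrix().T@(p-[.542,.0088,0])*1e3,r)
E
```

```text
time: 13.57
ee_pos: [0.5753, 0.1122, 0.1311]
tcp_rot: [179.9, 0.4, -177.9]
wrist_force: [0.7, 1.3, 0.5]
opening: -0.0001
time: 13.82
ee_pos: [0.594, 0.0677, 0.1225]
tcp_rot: [-179.9, 0.4, -178.4]
wrist_force: [-0.7, 0.5, 0.0]
opening: 0.0004
t 13.82 rot [-179.89     0.378 -178.45 ] TCP mould mm [ 54.116  56.927 122.53 ] F [-0.683  0.531  0.003]
50,66,95 tool cm [0.438 0.909 2.748]
0 scene [349.8 197.4] 0.86
0 top [192.  221.1] 0.32
[ 29.07839513 177.87853768  47.53721128] [np.float64(91.16517884054913), np.float64(91.16517884054909)]
1 scene [332.  214.7] 0.73
1 top [310.3 219.5] 0.81
[39.37237716  1.88090145 78.75323297] [np.float64(2.524417833620382), np.float64(2.5244178336202605)]
2 scene [310.7 229.6] 0.86
2 top [340.  218.1] 0.76
[ 38.48711323 -63.02731415  84.60296437] [np.float64(3.4071939067250434), np.float64(3.407193906725014)]
```

```bash
python3 -m pendant '[[[0.4,0.9,2.0,0,0,0,0],[0.2,0,1.4,0,0,0,0],[0.8,0,1.1,0,0,0,0],[0.8,0,1.1,0,0,0,0],[0,0,0,0,0,0,0]]]'; python3 mp.py 34,66,62 28,66,50 24,66,38
```

```text
time: 14.63
ee_pos: [0.5722, 0.083, 0.0687]
tcp_rot: [-179.9, 0.8, -177.9]
wrist_force: [-0.3, -0.5, -0.9]
opening: 0.0
t 14.63 rot [-179.932    0.792 -177.868] TCP mould mm [32.91  73.045 68.729] F [-0.26  -0.476 -0.906]
34,66,62 tool cm [-0.099 -0.704  0.675]
28,66,50 tool cm [ 0.517 -0.702  1.867]
24,66,38 tool cm [ 0.934 -0.7    3.061]
```

```bash
python3 -m pendant '[[[0.2,-0.6,0.9,0,0,0,0],[0.3,0,1,0,0,0,0],[0.3,0,0.9,0,0,0,0],[0,0,0,0,0,0,0]]]'; python3 mp.py 24,66,38 24,66,34; python3 - <<'E'
from h import *
a=bot.camera('scene');cv2.imwrite('pics/c0.png',cv2.resize(a[150:270,260:420],(800,600),interpolation=cv2.INTER_CUBIC)[:,:,::-1])
E
```

```text
time: 14.97
ee_pos: [0.5666, 0.0775, 0.0413]
tcp_rot: [-180.0, 1.1, -177.8]
wrist_force: [-0.2, 0.2, 0.4]
opening: 0.0004
t 14.97 rot [-179.967    1.126 -177.754] TCP mould mm [27.06  67.721 41.339] F [-0.209  0.19   0.418]
24,66,38 tool cm [ 0.313 -0.171  0.328]
24,66,34 tool cm [ 0.321 -0.171  0.728]
```

View pics/c0.png

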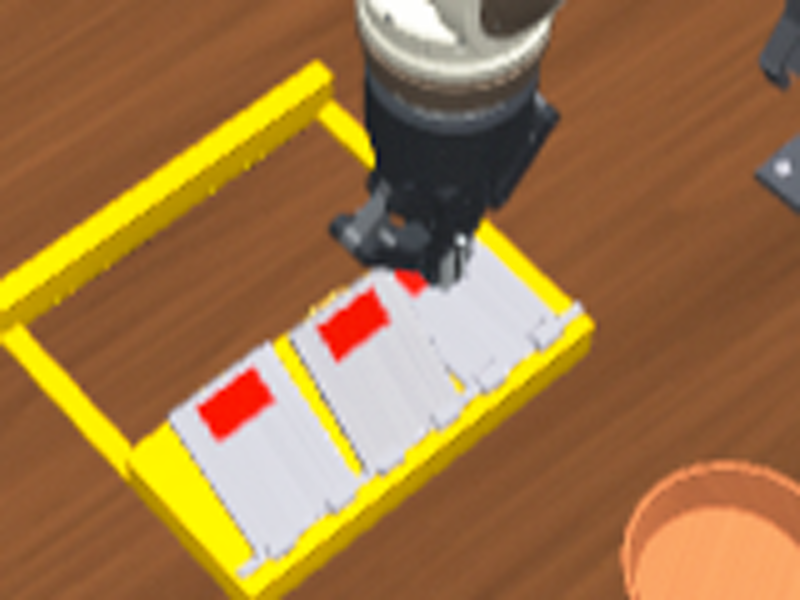

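Cover 0 is nearly down under the fingers (crop px (440,270)); covers 1 and 2 are still up. Pressing on.

```bash
python3 -m pendant '[[[0.3,0,0.5,0,0,0,0],[0,0,0.5,0,0,0,0]]]'; python3 -m pendant '[[[0,0,0.4,0,0,0,0],[0,0,0.4,0,0,0,0]]]'; python3 mp.py
```

```text
time: 15.18
ee_pos: [0.5649, 0.0775, 0.0356]
tcp_rot: [180.0, 1.3, -177.8]
wrist_force: [-30.0, -3.7, 62.0]
opening: 0.0001
time: 15.35
ee_pos: [0.5648, 0.0775, 0.0363]
tcp_rot: [180.0, 1.6, -177.8]
wrist_force: [-17.2, -2.5, 32.6]
opening: 0.0002
t 15.35 rot [ 179.971    1.553 -177.775] TCP mould mm [25.269 67.79  36.319] F [-17.216  -2.48   32.558]
```

```bash
python3 -m pendant '[[[0,0,-2,0,-0.02,0,0],[0,0,-4,0,0,0,0],[-1.5,-2,-2,0,0,0,0],[-1,-3.5,0,0,0,0,0],[0,-0.8,0,0,0,0,0]]]'; python3 mp.py 50,0,100; python3 - <<'E'
from h import *
bot.camera('scene');bot.camera('top');h=R.from_euler('z',2.1,degrees=True).as_matrix()
for n in('scene','top'):
  k=bot.mark_of(n,'cover0_pad');g=np.array([.542,.0088,0])
  print(n,[(np.round(x['uv'],1),x['confidence']) for x in k[:2]],'shut',proj(n,g+h@[.019,.066,.037]),'open.7',proj(n,g+h@[.0345,.066,.079]))
E
```

```text
time: 15.77
ee_pos: [0.5885, 0.0155, 0.1229]
tcp_rot: [180.0, 2.9, -177.5]
wrist_force: [0.1, -0.0, -1.1]
opening: -0.0001
t 15.77 rot [ 179.991    2.868 -177.508] TCP mould mm [ 46.667   4.998 122.934] F [ 0.106 -0.022 -1.061]
50,0,100 tool cm [-0.215 -0.502  2.307]
scene [(array([345.6, 200.5]), 0.65)] shut [344.79539198 202.77313396] open.7 [349.82441789 197.95057703]
top [(array([146.3, 216. ]), 0.66)] shut [282.43891434 231.23748659] open.7 [280.53028945 222.77174166]
```

```bash
python3 -m pendant '[[[-0.2,-0.4,2.3,0,0.05,0,0],[0.2,0,1.6,0,0,0,0],[0.8,0,1.1,0,0,0,0],[0.8,0,1.1,0,0,0,0],[0,0,0,0,0,0,0]]]'; python3 mp.py 28,0,50 24,0,38
```

```text
time: 16.38
ee_pos: [0.5685, 0.0191, 0.0537]
tcp_rot: [179.9, -0.6, -177.2]
wrist_force: [-0.1, 0.0, 0.5]
opening: -0.0001
t 16.38 rot [ 179.875   -0.641 -177.227] TCP mould mm [26.876  9.35  53.705] F [-0.114  0.011  0.47 ]
28,0,50 tool cm [-0.106 -0.937  0.367]
24,0,38 tool cm [ 0.281 -0.935  1.572]
```

```bash
python3 -m pendant '[[[0.1,-0.8,0.6,0,0,0,0],[0.2,0,0.7,0,0,0,0],[0,0,0,0,0,0,0]]]'; python3 -m pendant '[[[0,0,0.3,0,0,0,0],[0,0,0.3,0,0,0,0]]]'; python3 mp.py
```

```text
time: 16.63
ee_pos: [0.5657, 0.0128, 0.0404]
tcp_rot: [179.8, -0.6, -177.0]
wrist_force: [-0.4, 0.3, -0.2]
opening: -0.0
time: 16.8
ee_pos: [0.5661, 0.0129, 0.0363]
tcp_rot: [179.8, -0.5, -177.0]
wrist_force: [-13.9, -0.6, 32.8]
opening: 0.0001
t 16.8 rot [ 179.828   -0.515 -177.022] TCP mould mm [24.215  3.165 36.306] F [-13.854  -0.645  32.77 ]
```

```bash
python3 -m pendant '[[[0,0,0.4,0,0,0,0],[0,0,-2,0,0,0,0],[0,0,-4,0,0,0,0],[-1.5,-2.5,-1.5,0,0,0,0],[-1,-4,0,0,0,0,0]]]'; python3 -m pendant '[[[0,-0.5,0,0,0,0,0],[0,0,0,0,0,0,0]]]'; python3 mp.py 50,-66,100
```

```text
time: 17.22
ee_pos: [0.5942, -0.0473, 0.1157]
tcp_rot: [179.8, -0.4, -176.6]
wrist_force: [2.1, -0.3, -0.3]
opening: 0.0001
time: 17.38
ee_pos: [0.5972, -0.0577, 0.1177]
tcp_rot: [179.9, -0.2, -176.8]
wrist_force: [0.0, 0.9, 0.1]
opening: -0.0001
t 17.38 rot [ 179.906   -0.173 -176.844] TCP mould mm [ 52.768 -68.512 117.732] F [0.006 0.93  0.064]
50,-66,100 tool cm [0.267 0.253 1.774]
```

```bash
python3 -m pendant '[[[0.1,0.2,2,0,0,0,0],[0.3,0,1.5,0,0,0,0],[0.8,0,1.1,0,0,0,0],[0.8,0,1.1,0,0,0,0],[0,0,0,0,0,0,0]]]'; python3 mp.py 28,-66,50 24,-66,38
```

```text
time: 17.8
ee_pos: [0.5768, -0.0558, 0.0583]
tcp_rot: [179.9, -0.1, -176.9]
wrist_force: [-0.5, -0.1, 0.9]
opening: 0.0001
t 17.8 rot [ 179.91    -0.11  -176.944] TCP mould mm [ 32.4   -65.823  58.301] F [-0.497 -0.059  0.932]
28,-66,50 tool cm [ 0.439 -0.012  0.831]
24,-66,38 tool cm [ 0.836 -0.007  2.032]
```

```bash
python3 -m pendant '[[[0.4,0,0.8,0,0,0,0],[0.4,0,1,0,0,0,0],[0,0,0,0,0,0,0],[0,0,0.3,0,0,0,0],[0,0,0.3,0,0,0,0]]]'; python3 mp.py
```

```text
time: 18.22
ee_pos: [0.57, -0.0544, 0.0364]
tcp_rot: [179.9, 0.1, -176.9]
wrist_force: [-13.2, -1.0, 31.1]
opening: -0.0
t 18.22 rot [ 179.944    0.11  -176.86 ] TCP mould mm [ 25.674 -64.175  36.378] F [-13.209  -1.018  31.091]
```

Same end height and force. Lifting clear and checking.

```bash
python3 -m pendant '[[[0,0,0.4,0,0,0,0],[0,0,-2,0,0,0,0],[0,0,-4,0,0,0,0],[2,0,-4,0,0,0,0],[4,0,-4,0,0,0,0]]]'; python3 -m pendant '[[[4,0,-2,0,0,0,0],[4,0,0,0,0,0,0],[3,0,0,0,0,0,0],[0,0,0,0,0,0,0]]]'; python3 - <<'E'
from h import *
np.set_printoptions(precision=4,suppress=True)
z=lambda q:cv2.resize(q,(400,400),interpolation=cv2.INTER_CUBIC)
a=bot.camera('scene');b=bot.camera('top');h=R.from_euler('z',2.1,degrees=True).as_matrix();g=np.array([.542,.0088,0])
for i,y in enumerate((.066,0,-.066)):
  for n in('scene','top'):
    k=bot.mark_of(n,f'cover{i}_pad')[:1];print(i,n,[np.round(x['uv'],1) for x in k],'shut',proj(n,g+h@[.019,y,.037]),'.25',proj(n,g+h@[.022,y,.053]))
for n in('scene','top'): print(n,[np.round(x['uv'],1) for x in bot.mark_of(n,'tongs_eye')[:1]],'seat',proj(n,[.5895,.291,.227]))
print(bot.get_obs()['ee_pos'],bot.get_obs()['wrist_force'])
cv2.imwrite('pics/f.png',np.hstack([z(a[90:270,270:450]),z(b[140:300,140:360])])[:,:,::-1])
E
```

```text
time: 18.63
ee_pos: [0.5197, -0.0563, 0.1623]
tcp_rot: [179.9, -0.4, -176.8]
wrist_force: [0.4, -0.9, 0.1]
opening: 0.0
time: 18.97
ee_pos: [0.4089, -0.0622, 0.191]
tcp_rot: [180.0, 0.2, -176.8]
wrist_force: [-0.2, 0.2, 0.6]
opening: -0.0001
0 scene [array([347.3, 203.2])] shut [344.7954 202.7731] .25 [345.8616 200.2056]
0 top [] shut [282.4389 231.2375] .25 [281.7897 229.3745]
1 scene [array([430.8, 140.4])] shut [324.5758 218.1841] .25 [325.3946 215.7695]
1 top [array([309.5, 231. ])] shut [310.9213 229.5402] .25 [310.7678 227.6503]
2 scene [array([304.1, 232.3])] shut [303.5287 234.2259] .25 [304.0785 231.9791]
2 top [array([337.5, 227.9])] shut [339.3256 227.8475] .25 [339.6652 225.9309]
scene [array([434.1, 119.2])] seat [430.2184 116.7051]
top [array([153.4, 207.4])] seat [156.0413 209.0425]
[ 0.4126 -0.0621  0.1886] [-0.3238  0.7097  0.0764]
```

View pics/f.png

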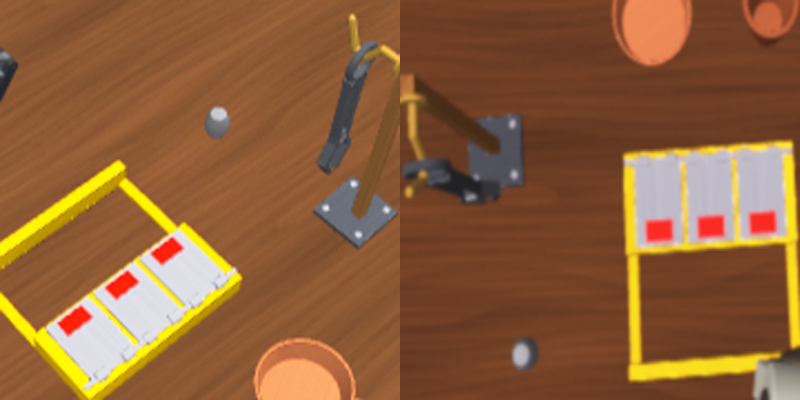

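All three covers lie flat and even, with the pads in line. The tongs hang on the free hook and the bystanders are in place. I'll let things settle briefly, then hand in.

```bash
python3 -m pendant '[[[0,0,0,0,0,0,0],[0,0,0,0,0,0,0],[0,0,0,0,0,0,0],[0,0,0,0,0,0,0],[0,0,0,0,0,0,0]]]'; python3 - <<'E'
from h import *
for i in range(4):
    bot.camera('scene'); print([np.round(x['uv'],1) for x in bot.mark_of('scene','tongs')[:2]])
bot.job_done()
E
```

```text
time: 19.88
ee_pos: [0.4131, -0.062, 0.1877]
tcp_rot: [179.9, -0.1, -176.7]
wrist_force: [-0.3, 0.2, -0.3]
opening: 0.0001
[array([429.3, 140.5])]
[array([430.7, 138.2])]
[array([427.1, 140.1])]
[array([426.7, 140.3])]
the job is handed in; nothing more can be done
```

I hung the tongs by their ring on the free hook and let go. I then pressed covers 0, 1 and 2 down in turn and handed the job in at about 20 s; it reported no verdict.

- **Covers:** each went down to the same height. Press force was about 31–33 N on covers 1 and 2, but cover 0 briefly took 62 N on the wrist, which is under the 120 N limit. In the last pictures all three lie flat and in line. The pad detections were within about 3 px of their shut positions. Cover 0 was missed in the top view, and cover 1 had a false hit in the scene view.
- **Tongs:** the ring detection was 3–5 px off the projected hook seat, which is roughly within the 25 mm tolerance. The tongs' marker moved only 1–4 px over four readings. That is about detector noise, but I had no direct speed measurement to confirm they hung still.
- **Bystanders and arm:** the pan and the near sinker looked unmoved in the last views. I did not measure them, and the crucible and the other sinker were barely or not in those crops. The arm was clear of everything, with no meaningful force on the wrist.

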